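# Dry a batch of salvaged parts

## Robot

A 6-joint arm with a two-finger parallel gripper is mounted at the origin on the work surface. World frame = base frame: x ahead of the robot, y to its left, z up, the work surface at z = 0. Lengths are in m, angles in rad, forces in N, time in s.
With the tool pointing down it reaches from about 0.375 to 0.825 m from the base axis. Payload 5.5 kg.
Tool frame: the origin (TCP) lies on the centre line of the jaws, within the pads' length; the fingertips stand 17 mm ahead of it and the grasp point (between the pads) lies 2 mm behind it; z points along the fingers, y is the line along which they close (so a half turn about z gives the same grasp; the last joint's range is limited). The gripper opens to 85 mm and grips with 20 to 120 N. Pads are 22 mm wide; open, the fingers measure 114 mm over their backs; the gripper's body (76 mm by 85 mm) begins 54 mm behind the grasp point. The pads swing forward as they close: fully open they stand 13 mm farther back than shut.
Start: joints at [-1.104, 0.314, -0.047, 1.21, 0, 1.571], TCP at [0.27, -0.536, 0.213] pointing down, gripper open.
Joint ranges: [-2.67, 2.67], [-0.69, 1.73], [-1.03, 1.25], [-2.08, 2.16], [-1.42, 1.45], [-3.14, 3.14]. Speed limits (rad/s): [2.39, 2.39, 3.01, 3.14, 3.14, 3.14].

## Interface

Orientations are given as a unit quaternion [w, x, y, z].
In Python, from bench import arm gives the robot as it stands. Calls block until the motion is done:
- arm.move_to(position, orientation): joint-space move of the TCP to a pose.
- arm.move_linear(position, rot=None, vel=0.15): straight line of the TCP; rot=None keeps the orientation; vel is the mean speed in m/s.
- arm.movej(angles): joint-space move.
- arm.set_gripper(opening, f_grip=None): finger opening in m; f_grip is the grip in N (None keeps the last); returns when the fingers have stopped.
- arm.hold(seconds).
- arm.solve_ik(position, orientation): joint angles nearest the present ones, or None.
- arm.capture(name): name is "scene" or "top" or "wrist"; returns a dict with "image" (420x560x3 uint8, red, green, blue), "intrinsics" (3x3 intrinsics, pixels), "R" (3x3) and "t" (3): a world point X has camera coordinates R X + t. Camera axes: x right, y down, z forward; pixel columns grow to the right and rows downward; lengths in m; the calibration is good to about 2 mm. A picture is of the moment at which its call begins. There is no depth.
A pose or a line that the arm cannot do raises arm.MotionError and nothing moves.
- arm.job_done(): hands the job in; it is judged then, once.
Readings, each from a call of its own:
- arm.read_clock(): time.
- arm.read_joint_positions(): joint angles.
- arm.read_dq(): joint speeds.
- arm.read_tau(): joint torques, N m.
- arm.read_eef_pos(): TCP position.
- arm.read_orientation(): TCP orientation.
- arm.read_force(): force on the tool from outside, world axes, zero at the start.
- arm.read_ft_torque(): the same for the moment, N m.
- arm.read_width(): finger opening in m.
- arm.read_gripper_force(): force on a finger pad.
Only numpy, scipy, OpenCV 4.12 (cv2) and the standard library are available. Lean on these libraries where they do the work, as an engineer would, in place of code of your own. Each camera call takes 0.05 s, during which the arm holds its last target. There are 200 camera calls.

## Task

Gather all the salvaged parts lying on the bench (transformers, relays, heat sinks) into the aluminium scoop tray, carry the tray by its red handle over the dryer's hopper and tip the parts in, and set the tray back flat in the middle of its blue mat. Once every part is in the hopper, turn the dial clockwise until its white pointer is on the orange mark. Leave everything else on the bench where it is.

Things in the scene. Friction and masses are not known exactly. Their poses are not given: they have to be found in the camera images.
- transformer1_mid (a point): centre of a loose salvaged transformer: a block with a dark steel frame and a yellow winding; 32 x 26 x 28 mm along its own x, y, z, 50 g; starts on the bench to the left, z up, any yaw; may be absent
- relay1_mid (a point): centre of a loose salvaged relay: a blue plastic block on a black base; 30 x 22 x 24 mm along its own x, y, z, 25 g; starts on the bench to the left, z up, any yaw; may be absent
- heatsink1_mid (a point): centre of a loose salvaged heat sink: a copper block with upright fins; 28 x 28 x 22 mm along its own x, y, z, 30 g; starts on the bench to the left, z up, any yaw; may be absent
- transformer2_mid (a point): centre of a loose salvaged transformer: a block with a dark steel frame and a yellow winding; 32 x 26 x 28 mm along its own x, y, z, 50 g; starts on the bench to the left, z up, any yaw; may be absent
- relay2_mid (a point): centre of a loose salvaged relay: a blue plastic block on a black base; 30 x 22 x 24 mm along its own x, y, z, 25 g; starts on the bench to the left, z up, any yaw; may be absent
- heatsink2_mid (a point): centre of a loose salvaged heat sink: a copper block with upright fins; 28 x 28 x 22 mm along its own x, y, z, 30 g; starts on the bench to the left, z up, any yaw; may be absent
- tray_floor (a point): centre of the inner floor (upper face) of the loose aluminium scoop tray, about 160 g, standing on its mat. Own axes: x from mouth to handle, z up. Floor 164 x 128 mm, 4 mm thick; walls at both sides and the back 4 mm thick, 31 mm above the floor; inside 120 mm wide, free from x = -82 to +72 mm. At x = -82 mm the mouth is open, with no lip; it starts facing roughly the robot
- tray_handle (a point): grip centre of the tray's handle, a red upright plate at its back end: 12 mm thick (tray x), 60 mm wide (tray y), top 24 mm above this point, clear of the walls down to 29 mm below it. Axes as the tray's; lies at x = +78, z = +60 mm from tray_floor. Pinched from above, the tray is poured by turning it about its y so that the mouth dips; parts slide once it tilts 25 to 35 degrees
- mat_top (a point): centre of the upper face of the tray's thin blue mat, fixed to the bench: 240 x 190 mm along its x and y, 3 mm thick
- hopper_floor (a point): centre of the inner floor (20 mm above the bench) of the fixed white dryer's open hopper; axes the dryer's, x from its control deck to the hopper. Inside 184 x 184 mm; walls upright to 90 mm above the bench, then a steel rim flaring out to about 230 x 230 mm, top at 120 mm. The deck, 145 mm deep, 200 mm wide, 55 mm high, joins it on the robot's side
- dial_grip (a point): grip centre of the dryer's grey dial, on its upright axis, 190 mm from the hopper's centre along the dryer's -x, 85 mm above the bench. A disc with a bar grip 50 mm long (own x), 14 mm thick (own y), top 10 mm above this point, disc 20 mm below it; the white pointer is the half of the bar towards own -x. Axes turn with the dial
- dial (a joint): angle of the dial in rad, growing clockwise as seen from above, 0 to 3.6; at 0 the pointer points along the dryer's -x (towards the robot). White ticks every 0.4 rad on the deck; the one large orange mark is at 2.0. It turns easily (0.03 N m) and stays where it is left
- phone: bystander: black phone, 148 x 72 x 9 mm, in front of the mat; origin at the centre of its underside
- battery: bystander: flat green phone battery, 36 x 28 x 6 mm, among the parts; origin at the centre of its underside
- tin: bystander: flat steel solder tin, 60 mm across, 18 mm high; origin at the centre of its underside
- amber: bystander: small amber bottle, 40 mm across, 75 mm high; origin at the centre of its underside
- jar: bystander: white jar, 60 mm across, 80 mm high; origin at the centre of its underside
- driver: bystander: screwdriver with yellow handle, 200 mm long, lying; origin at the centre of its underside
- phone2: bystander: phone with green screen, 148 x 72 x 9 mm; origin at the centre of its underside
Things that resemble listed ones, but are neither listed nor needed, are in the scene too. Leave any green or pink look-alike of the part that bears transformer2_mid alone.

How it is judged:
On the way, in this order (a step that is already met when the one before it is completed fails the run):
1. all the parts lie in the tray together (x of transformer1_mid in the frame of tray_floor between -0.082 and 0.082 m and y of transformer1_mid in the frame of tray_floor between -0.062 and 0.062 m and z of transformer1_mid in the frame of tray_floor between -0.005 and 0.055 m and x of relay1_mid in the frame of tray_floor between -0.082 and 0.082 m and y of relay1_mid in the frame of tray_floor between -0.062 and 0.062 m and z of relay1_mid in the frame of tray_floor between -0.005 and 0.055 m and x of heatsink1_mid in the frame of tray_floor between -0.082 and 0.082 m and y of heatsink1_mid in the frame of tray_floor between -0.062 and 0.062 m and z of heatsink1_mid in the frame of tray_floor between -0.005 and 0.055 m and x of transformer2_mid in the frame of tray_floor between -0.082 and 0.082 m and y of transformer2_mid in the frame of tray_floor between -0.062 and 0.062 m and z of transformer2_mid in the frame of tray_floor between -0.005 and 0.055 m and x of relay2_mid in the frame of tray_floor between -0.082 and 0.082 m and y of relay2_mid in the frame of tray_floor between -0.062 and 0.062 m and z of relay2_mid in the frame of tray_floor between -0.005 and 0.055 m and x of heatsink2_mid in the frame of tray_floor between -0.082 and 0.082 m and y of heatsink2_mid in the frame of tray_floor between -0.062 and 0.062 m and z of heatsink2_mid in the frame of tray_floor between -0.005 and 0.055 m), for 0.3 s.
2. the tray is tipped, mouth down by more than 0.35 rad, over the hopper (angle between tray_floor's own z axis and vertical above 0.35 rad and horizontal distance between tray_floor and hopper_floor below 0.2 m and height (world z) of tray_floor above 0.12 m), for 0.1 s.
3. all the parts are in the hopper (x of transformer1_mid in the frame of hopper_floor between -0.094 and 0.094 m and y of transformer1_mid in the frame of hopper_floor between -0.094 and 0.094 m and z of transformer1_mid in the frame of hopper_floor between -0.005 and 0.08 m and x of relay1_mid in the frame of hopper_floor between -0.094 and 0.094 m and y of relay1_mid in the frame of hopper_floor between -0.094 and 0.094 m and z of relay1_mid in the frame of hopper_floor between -0.005 and 0.08 m and x of heatsink1_mid in the frame of hopper_floor between -0.094 and 0.094 m and y of heatsink1_mid in the frame of hopper_floor between -0.094 and 0.094 m and z of heatsink1_mid in the frame of hopper_floor between -0.005 and 0.08 m and x of transformer2_mid in the frame of hopper_floor between -0.094 and 0.094 m and y of transformer2_mid in the frame of hopper_floor between -0.094 and 0.094 m and z of transformer2_mid in the frame of hopper_floor between -0.005 and 0.08 m and x of relay2_mid in the frame of hopper_floor between -0.094 and 0.094 m and y of relay2_mid in the frame of hopper_floor between -0.094 and 0.094 m and z of relay2_mid in the frame of hopper_floor between -0.005 and 0.08 m and x of heatsink2_mid in the frame of hopper_floor between -0.094 and 0.094 m and y of heatsink2_mid in the frame of hopper_floor between -0.094 and 0.094 m and z of heatsink2_mid in the frame of hopper_floor between -0.005 and 0.08 m), for 0.3 s.
4. the dial's pointer is on the orange mark (value of joint dial between 1.88 and 2.12 rad), for 0.3 s.
At the end, for the whole second after the job is handed in: every part lies inside the hopper, below its rim; the tray stands flat on its mat, centre within 40 mm of the mat's centre; the dial is within 0.12 rad of the orange mark (2.0 rad) (all of step 3 and all of step 4 and horizontal distance between tray_floor and mat_top below 0.04 m and z of tray_floor in the frame of mat_top below 0.012 m and angle between tray_floor's own z axis and vertical below 0.1 rad); the robot touches nothing.
It fails at once if one of the other things on the bench is moved by more than 40 mm (distance of any of phone, battery, tin, amber, jar, driver, phone2 from where it was at the start of the episode above 0.04 m).
Of transformer1, relay1, heatsink1, transformer2, relay2, heatsink2 only 4 to 6 are there at a start; the rules pass over those that are not, and their reading is None.
At some moment in a run one of transformer1, relay1, heatsink1, transformer2, relay2, heatsink2 may be knocked a few centimetres aside while the robot is not near it.
It also fails if it takes over 208 s, if anything falls off the work surface, if the arm or the gripper's body presses on something with over 40 N, if the wrist force passes 120 N, or if a joint passes its speed limit or range.

## Working session

There is one attempt and no reset: what is moved stays moved. The work goes in short steps, each a Python script; the robot and the scene stay as the last script left them, time stands still between calls to the robot, and variables do not carry over. Pictures are saved under pics/ and viewed, at most 15 in all, crops included, and the job is handed in when it is done.

```bash
ls; mkdir -p pics
python3 - <<'E'
from bench import arm
import cv2,numpy as np
for n in ["scene","top"]:
    c=arm.capture(n); cv2.imwrite(f"pics/{n}0.png",cv2.resize(c["image"][:,:,::-1],(800,600),interpolation=cv2.INTER_CUBIC))
    np.savez(f"{n}0.npz",**c)
    print(n,c["intrinsics"].round(1).tolist(),(-c["R"].T@c["t"]).round(3),c["R"].round(2).tolist())
print(arm.read_clock(),arm.read_orientation(),arm.read_width())
E
```

```text
pics
scene [[420.3, 0.0, 280.6], [0.0, 420.3, 217.3], [0.0, 0.0, 1.0]] [1.017 0.722 0.768] [[-0.83, 0.56, 0.02], [0.38, 0.58, -0.72], [-0.42, -0.59, -0.69]]
top [[443.0, 0.0, 278.6], [0.0, 443.0, 214.3], [0.0, 0.0, 1.0]] [0.501 0.09  1.163] [[-0.03, -1.0, -0.03], [-1.0, 0.03, -0.07], [0.07, 0.03, -1.0]]
0.1 [-7.47892045e-04  9.72887142e-01  2.31279085e-01 -1.87474056e-04] 0.08543978090781477
```

View pics/top0.png

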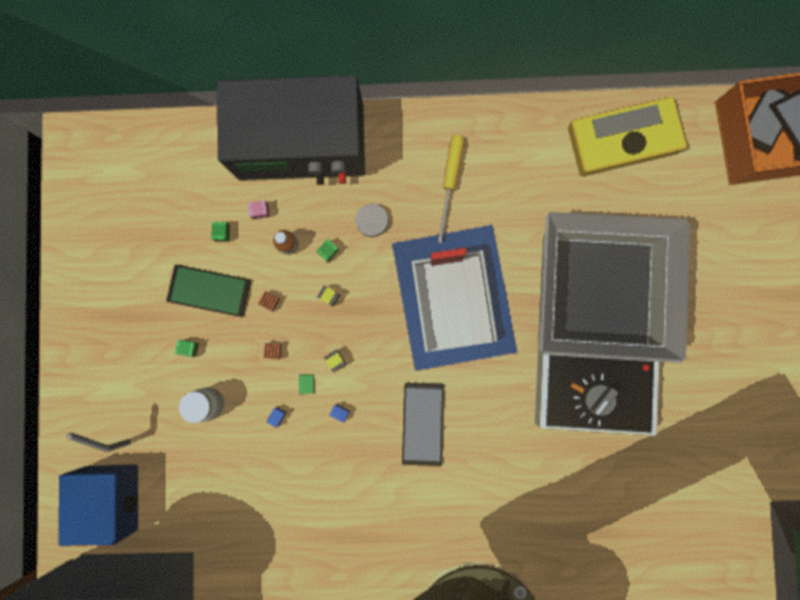

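View pics/scene0.png

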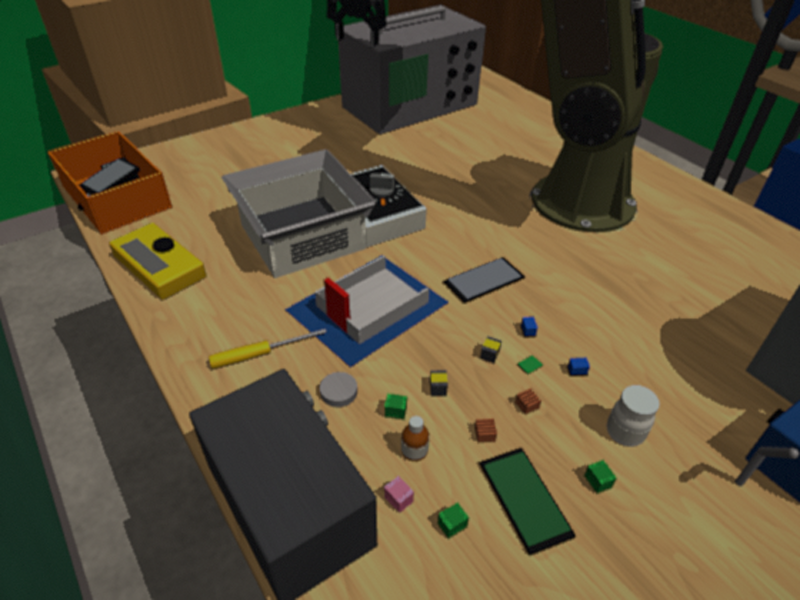

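The top view (800x600) shows two transformers at (329,295) and (335,360), two heat sinks at (269,299) and (273,350), and two relays at (277,417) and (340,412). The green and pink blocks and the flat battery at (306,384) are to be left alone. The tray is on its mat around (455,300) with its red handle at (448,256). The hopper is at (605,290) and the dial at (601,400), with the orange mark at (577,387).

```bash
cat > h.py <<'E'
import numpy as np, cv2
from scipy.spatial.transform import Rotation as Ro
from bench import arm
def cap(n,fn=None):
    c=arm.capture(n)
    if fn: cv2.imwrite(f"pics/{fn}.png",c["image"][:,:,::-1])
    return c
def ray(c,uv,z):
    K,R,t=c["intrinsics"],c["R"],c["t"]
    d=R.T@np.linalg.solve(K,[uv[0],uv[1],1.]); o=-R.T@t
    return o+d*(z-o[2])/d[2]
def proj(c,X):
    p=c["intrinsics"]@(c["R"]@np.asarray(X)+c["t"]); return p[:2]/p[2]
def q(a, tilt=None):   # tool down, closing line (tool y) at yaw a (a=0: along world y)
    R=Ro.from_euler('z',a)*Ro.from_euler('x',np.pi)
    if tilt is not None: R=Ro.from_rotvec(tilt)*R
    x=R.as_quat(); return [x[3],x[0],x[1],x[2]]
RNG={'blue':((105,120,40),(130,255,255)),'yellow':((22,110,60),(34,255,255)),'copper':((3,110,30),(14,255,200)),
     'red':((0,190,90),(4,255,255)),'green':((45,80,30),(85,255,255)),'orange':((8,180,150),(18,255,255))}
def blobs(c,col,amin=20,amax=1e9):
    h=cv2.cvtColor(c["image"],cv2.COLOR_RGB2HSV); m=cv2.inRange(h,*RNG[col])
    if col=='red': m|=cv2.inRange(h,(176,190,90),(180,255,255))
    m=cv2.morphologyEx(m,cv2.MORPH_CLOSE,np.ones((3,3)))
    cs=cv2.findContours(m,cv2.RETR_EXTERNAL,cv2.CHAIN_APPROX_NONE)[0]
    return [k for k in cs if amin<=cv2.contourArea(k)<=amax]
def rect(c,k,z):  # contour -> plane, min-area rectangle: centre, sizes(mm), yaw of long side
    P=np.array([ray(c,p[0],z)[:2] for p in k],np.float32)
    (x,y),_,_=r=cv2.minAreaRect(P*1000); b=cv2.boxPoints(r)/1000
    e=[b[1]-b[0],b[2]-b[1]]; e.sort(key=lambda v:-np.hypot(*v))
    return np.array([x,y])/1000,[round(1000*float(np.hypot(*v))) for v in e],float(np.arctan2(e[0][1],e[0][0]))
E
python3 - <<'E'
from h import *
c=dict(np.load("top0.npz"))
for col,z in [('blue',.024),('yellow',.028),('copper',.022),('red',.091),('green',.01),('orange',.055)]:
    for k in blobs(c,col,15):
        p,s,a=rect(c,k,z); u=k[:,0].mean(0)*800/560
        print(col,u.round(),p.round(3),s,round(a,2),'r',round(np.hypot(*p),3))
for n,uv,z in [('dial',(601,401),.09),('amber',(285,242),.05),('jar',(196,405),.08),('tin',(373,220),.018)]+[('rim',v,.12) for v in ((549,213),(691,219),(686,359),(540,355))]+[('mat',v,.003) for v in ((393,244),(492,226),(517,352),(415,369))]:
    print(n,ray(c,np.array(uv)*.7,z).round(3))
w=arm.capture("wrist"); R=Ro.from_quat(np.roll(arm.read_orientation(),-1)).as_matrix()
print("cam in tool",R.T@(-w["R"].T@w["t"]-arm.read_eef_pos()),(w["R"]@R).round(2).tolist(),w["intrinsics"][0,0])
E
```

```text
blue [ 89. 509.] [0.238 0.689] [125, 109] 0.01 r 0.729
blue [275. 417.] [0.391 0.352] [26, 18] -0.49 r 0.526
blue [339. 413.] [0.395 0.237] [24, 17] 1.09 r 0.46
yellow [334. 360.] [0.489 0.243] [30, 19] -1.06 r 0.546
yellow [327. 295.] [0.607 0.253] [31, 19] -0.54 r 0.657
yellow [452. 162.] [0.843 0.019] [103, 25] -0.22 r 0.843
yellow [626. 136.] [ 0.88  -0.297] [202, 112] -1.37 r 0.928
copper [ 16. 585.] [0.105 0.823] [75, 14] -1.05 r 0.83
copper [577. 387.] [ 0.428 -0.188] [25, 11] 1.07 r 0.468
copper [645. 367.] [ 0.461 -0.309] [13, 13] -0.06 r 0.555
copper [272. 351.] [0.51  0.358] [29, 26] 1.54 r 0.624
copper [268. 300.] [0.601 0.362] [29, 27] 1.08 r 0.702
copper [447. 256.] [0.67  0.033] [61, 17] -1.42 r 0.671
copper [285. 242.] [0.707 0.33 ] [33, 28] -0.81 r 0.781
copper [341. 177.] [0.823 0.222] [20, 17] 0.21 r 0.853
copper [760. 127.] [ 0.886 -0.545] [187, 157] 0.09 r 1.04
green [798. 561.] [ 0.115 -0.554] [104, 7] -0.07 r 0.566
green [305. 383.] [0.448 0.298] [34, 26] -0.02 r 0.538
green [185. 348.] [0.52 0.52] [39, 27] 1.35 r 0.735
green [208. 290.] [0.625 0.478] [131, 65] 1.34 r 0.787
green [327. 249.] [0.692 0.254] [32, 28] -0.72 r 0.737
green [219. 230.] [0.735 0.454] [35, 30] -0.01 r 0.864
green [263. 165.] [0.855 0.372] [100, 16] 1.53 r 0.932
green [412.  42.] [1.068 0.128] [1512, 193] 1.52 r 1.076
orange [771. 153.] [ 0.834 -0.541] [78, 66] -1.47 r 0.994
orange [746. 106.] [ 0.912 -0.508] [86, 27] 0.1 r 1.044
dial [ 0.409 -0.21   0.09 ]
amber [0.702 0.323 0.05 ]
jar [0.42  0.476 0.08 ]
tin [0.743 0.167 0.018]
rim [ 0.722 -0.132  0.12 ]
rim [ 0.704 -0.363  0.12 ]
rim [ 0.475 -0.341  0.12 ]
rim [ 0.488 -0.107  0.12 ]
mat [0.699 0.132 0.003]
mat [ 0.727 -0.052  0.003]
mat [ 0.493 -0.088  0.003]
mat [0.468 0.099 0.003]
cam in tool [ 0.06690846 -0.00019568 -0.16057611] [[0.0, 1.0, 0.0], [-0.97, 0.0, -0.26], [-0.26, -0.0, 0.97]] 300.44950159398854
```

Run:
```python
from h import *
print(arm.read_clock())
# camera sits 67mm along tool x; tool x at yaw pi/2 or so -> choose reachable
for a in (0,np.pi/2,-np.pi/2,np.pi): print(a,arm.solve_ik([.5,.3,.22],q(a)))
arm.move_to([.44,.3,.22],q(0)); print(arm.read_clock())
c=cap("wrist","w1"); np.savez("w1.npz",**c); print(-c["R"].T@c["t"])
for col,z in [('blue',.024),('yellow',.028),('copper',.022),('green',.01)]:
    for k in blobs(c,col,60):
        p,s,a=rect(c,k,z); print(col,k[:,0].mean(0).round(),p.round(3),s,round(a,2))
```

```text
0.15
0 [ 0.5404195   0.27898383 -0.07786953  1.21394298  0.         -2.60117315]
1.5707963267948966 [ 0.5404195   0.27898383 -0.07786953  1.21394298  0.          2.11121583]
-1.5707963267948966 [ 0.5404195   0.27898383 -0.07786953  1.21394298  0.         -1.03037683]
3.141592653589793 [ 0.5404195   0.27898383 -0.07786953  1.21394298  0.          0.5404195 ]
3.575
[0.50699527 0.30013068 0.38068212]
blue [  3. 321.] [0.24  0.675] [48, 15] -0.24
blue [ 26. 289.] [0.288 0.633] [75, 60] 1.57
blue [237. 216.] [0.393 0.351] [33, 20] -0.55
blue [327. 213.] [0.397 0.239] [32, 23] 1.09
blue [474.  96.] [0.56  0.054] [161, 138] 0.15
yellow [457. 394.] [0.123 0.033] [70, 18] -1.52
yellow [107. 292.] [0.292 0.526] [46, 18] -1.05
yellow [280. 299.] [0.27  0.294] [276, 111] 1.54
yellow [515. 293.] [ 0.295 -0.007] [209, 95] 1.23
yellow [375. 247.] [0.354 0.178] [83, 7] 1.55
yellow [ 89. 247.] [0.354 0.542] [113, 10] 1.53
yellow [ 15. 239.] [0.364 0.63 ] [43, 13] -1.33
yellow [378. 224.] [0.386 0.176] [86, 12] 1.31
yellow [ 45. 219.] [0.392 0.588] [38, 8] 1.35
yellow [518. 236.] [0.363 0.006] [120, 5
[... 540 characters left out ...]
w [320. 117.] [0.514 0.253] [27, 12] -1.52
yellow [103. 153.] [0.486 0.462] [347, 85] -1.51
yellow [266. 115.] [0.513 0.314] [33, 30] 1.57
yellow [160. 118.] [0.512 0.44 ] [164, 27] -1.53
yellow [ 66. 118.] [0.51  0.535] [51, 25] -0.74
yellow [276.  28.] [0.602 0.306] [70, 14] 1.51
yellow [199.  17.] [0.612 0.381] [20, 10] 1.57
yellow [23. 19.] [0.608 0.566] [54, 21] 1.57
yellow [332.  13.] [0.608 0.262] [251, 40] 1.57
yellow [24.  2.] [0.626 0.562] [49, 5] 1.57
copper [228. 119.] [0.51  0.357] [30, 27] 1.43
copper [220.  32.] [0.6   0.362] [32, 30] 1.05
green [278. 170.] [0.449 0.299] [34, 26] -0.01
green [ 91. 111.] [0.519 0.52 ] [48, 28] 1.37
green [119.  21.] [0.619 0.478] [133, 57] 1.37
```

View pics/w1.png

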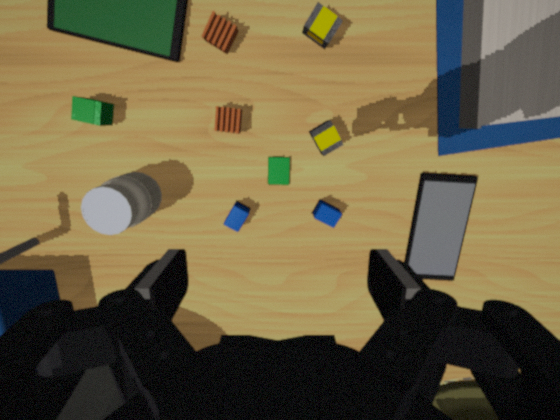

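The wrist view shows all six parts, in agreement with the top view: relays at (237,216) and (327,213), heat sinks at (228,119) and (220,32), transformers at (327,137) and (323,22). The battery is at (278,170). Next I'll pick the first part.

```bash
cat >> h.py <<'E'
RNG['yellow']=((22,170,100),(34,255,255))
TRAY=np.array([.5955,.021]); TYAW=.15
PARTS={'relayA':('blue',.024,.394,.351,-.5),'relayB':('blue',.024,.396,.238,1.09),'trA':('yellow',.028,.489,.243,-1.06),
 'trB':('yellow',.028,.607,.253,-.54),'hsA':('copper',.022,.510,.357,1.5),'hsB':('copper',.022,.601,.362,1.06)}
WID={'blue':.022,'yellow':.026,'copper':.028}
def near(p,yaws):  # yaw option with the least joint travel
    q0=np.array(arm.read_joint_positions()); best=None
    for a in yaws:
        s=arm.solve_ik(list(p),q(a))
        if s is None: continue
        d=np.abs(np.array(s)-q0).max()+ (5 if abs(s[5])>2.8 else 0)
        if best is None or d<best[0]: best=(d,a)
    return best[1]
def find(col,z,xy,tol=.07):
    c=cap("wrist"); B=[rect(c,k,z) for k in blobs(c,col,60)]
    B=[b for b in B if 14<b[1][1] and b[1][0]<46]
    B.sort(key=lambda b:np.hypot(*(b[0]-xy)))
    return B[0] if B and np.hypot(*(B[0][0]-xy))<tol else None
def pick(n,zt=.022,hov=.12):
    col,z,x,y,a=PARTS[n]; xy=np.array([x,y])
    opts=lambda a:[a,a+np.pi,a-np.pi]+([a+np.pi/2,a-np.pi/2] if col=='copper' else [])
    arm.set_gripper(.07)
    a=near([x,y,hov],opts(a)); arm.move_to([x,y,hov],q(a))
    f=find(col,z,xy)
    if f is None: print(n,'not seen'); return False
    print(n,'seen',f[0].round(4),f[1],round(f[2],2))
    if np.hypot(*(f[0]-xy))>.012:
        xy=f[0]; a=near([*xy,hov],opts(f[2])); arm.move_to([*xy,hov],q(a)); f=find(col,z,xy) or f; print('again',f[0].round(4),f[1],round(f[2],2))
    xy=f[0]; k=np.pi/2 if col=='copper' else np.pi
    a=a+(f[2]-a+k/2)%k-k/2
    arm.move_linear([*xy,hov-.02],q(a)); arm.move_linear([*xy,zt],vel=.12)
    arm.set_gripper(0.,30); w=arm.read_width()
    arm.move_linear([*xy,.15],vel=.2); w2=arm.read_width()
    print(n,'width',round(w,4),round(w2,4),'t',round(arm.read_clock(),1)); return w2>.015
def place(sx,sy,w=.028):
    c,s=np.cos(TYAW),np.sin(TYAW); p=TRAY+[c*sx-s*sy,s*sx+c*sy]
    a=near([*p,.15],[TYAW+np.pi/2,TYAW-np.pi/2])
    arm.move_to([*p,.15],q(a)); arm.move_linear([*p,.032],vel=.12)
    arm.set_gripper(arm.read_width()+.016); arm.move_linear([*p,.14],vel=.2)
    print('placed',round(arm.read_clock(),1))
E
python3 - <<'E'
from h import *
if pick('relayB'): place(.005,.038)
c=cap("top","t1")
E
```

```text
relayB seen [0.3932 0.2357] [31, 20] 1.09
relayB width -0.0 -0.0002 t 8.3
```

Run:
```python
from h import *
print(arm.read_eef_pos(),arm.read_orientation(),arm.read_force())
c=cap("wrist"); t=cap("top")
for k in blobs(c,'blue',60): print(rect(c,k,.024))
for k in blobs(t,'blue',10): print('t',rect(t,k,.024))
cv2.imwrite("pics/w2.png",np.hstack([c["image"][80:420,130:430],t["image"][140:340,150:400].repeat(2,0).repeat(2,1)[:340]])[:,:,::-1])
```

```text
[0.39224859 0.23508781 0.14861997] [-1.13132981e-03 -5.18865102e-01  8.54855383e-01  1.73795031e-05] [-0.30357509  0.08755937 -1.00930106]
(array([0.38752301, 0.34331561]), [30, 23], -0.5442665815353394)
(array([0.39303482, 0.23561031]), [30, 20], 1.091222882270813)
(array([0.56343079, 0.06233836]), [194, 114], 0.14993196725845337)
t (array([0.23756171, 0.67529034]), [140, 123], 1.550974726676941)
t (array([0.39103366, 0.23107275]), [18, 13], -0.4926644265651703)
t (array([0.51542596, 0.09376532]), [29, 16], 0.166453018784523)
t (array([ 0.60840155, -0.05985041]), [78, 11], 0.08800458163022995)
```

View pics/w2.png

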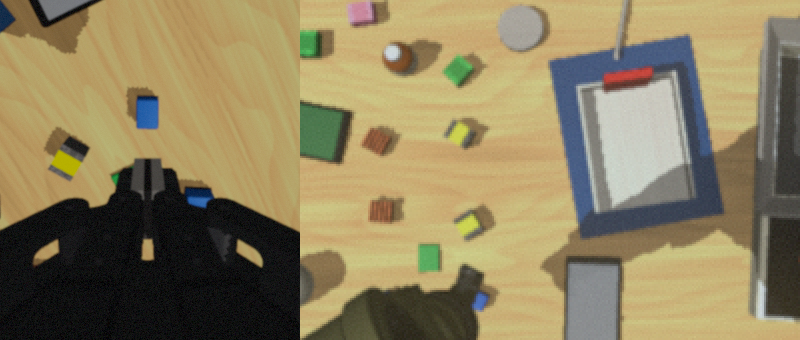

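The relay is untouched, so the fingers closed on nothing. In the top view the fingertips appear at about crop (467,275), to the upper left of the relay. I'll check the descent and where the tip really is.

Run:
```python
from h import *
t=cap("top")
print(ray(t,(233.5,278),.13), ray(t,(233.5,278),.14), proj(t,[.392,.235,.13]))
arm.set_gripper(.07)
print(arm.read_joint_positions())
arm.move_linear([.393,.2356,.06],vel=.12); print(arm.read_eef_pos()); 
c=cap("wrist","w3"); print(proj(c,[.393,.2356,.024]),proj(c,[.393,.2356,.043]))
s=cap("scene")
cv2.imwrite("pics/w4.png",np.hstack([c["image"][100:400,100:460],cv2.resize(s["image"][180:280,320:440],(360,300))])[:,:,::-1])
print(arm.read_eef_pos(),arm.read_force())
```

```text
[0.42995415 0.23150366 0.13      ] [0.43064485 0.23013444 0.14      ] [232.3645995  294.54090382]
[ 5.39925828e-01  8.66309939e-02 -4.76263219e-01  1.00781523e+00
  6.45063915e-06 -5.51135649e-01]
[0.39346721 0.23588655 0.06053418]
[278.1833056  219.02498486] [278.2524706  228.51170482]
[0.39373732 0.23605559 0.06084032] [ 0.29450168  0.19068817 -0.29079507]
```

View pics/w4.png

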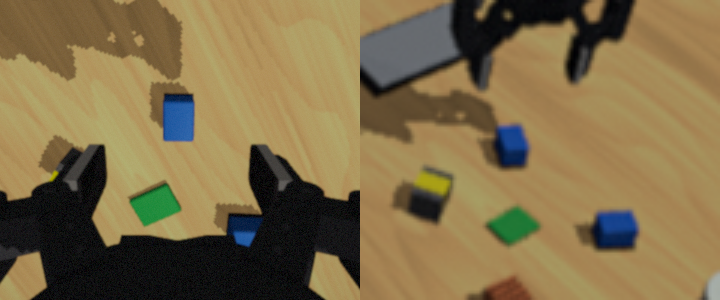

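Run:
```python
from h import *
s=cap("scene");t=cap("top");c=cap("wrist")
P=[.3935,.236,.048]
out=[]
for k,w in ((s,50),(t,50)):
    p=proj(k,P); print(p); im=k["image"].copy(); u,v=p.round().astype(int)
    im=cv2.resize(im[v-w:v+w,u-w:u+w],(400,400),interpolation=cv2.INTER_CUBIC)
    im=cv2.convertScaleAbs(im,alpha=1.8); cv2.drawMarker(im,(200,200),(255,0,0),0,20,1); out.append(im)
cv2.imwrite("pics/w5.png",np.hstack(out)[:,:,::-1])
```

```text
[372.3213623  218.74074373]
[236.45528702 290.32237535]
```

View pics/w5.png

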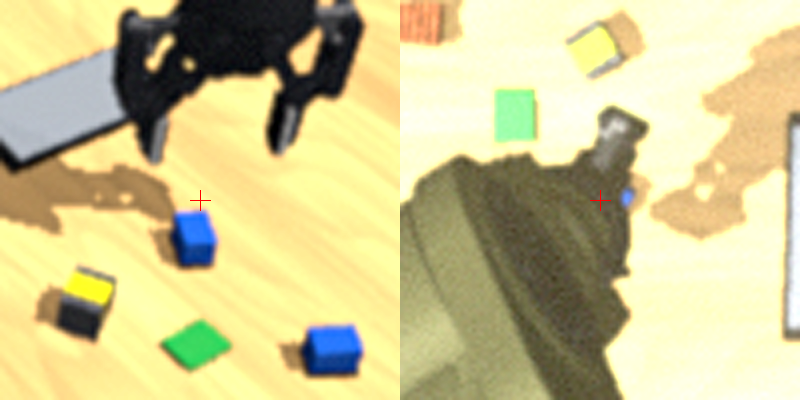

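Run:
```python
from h import *
s=cap("scene")
for z in (.05,.06,.07,.08,.09,.1): print(z,proj(s,[.3935,.236,z]).round(1))
# wrist model: tool-frame camera
c=cap("wrist"); R=Ro.from_quat(np.roll(arm.read_orientation(),-1)).as_matrix(); e=np.array(arm.read_eef_pos())
for x in (0,.011):
  for z in (-.03,-.02,-.01,0,.01,.017): print(x,z,proj(c,e+R@[x,0,z])[1].round(1),end=' | ')
  print()
print(e)
```

```text
0.05 [372.5 218.2]
0.06 [373.1 215.2]
0.07 [373.8 212.3]
0.08 [374.5 209.3]
0.09 [375.2 206.2]
0.1 [375.9 203.1]
0 -0.03 263.4 | 0 -0.02 254.4 | 0 -0.01 246.5 | 0 0 239.5 | 0 0.01 233.3 | 0 0.017 229.3 | 
0.011 -0.03 241.9 | 0.011 -0.02 234.2 | 0.011 -0.01 227.4 | 0.011 0 221.3 | 0.011 0.01 215.9 | 0.011 0.017 212.5 | 
[0.39327219 0.23576523 0.06036922]
```

The fingertips sit about 40 mm higher along the tool than the stated TCP geometry implies; both the scene and wrist views put the tips near z≈0.085 with the TCP reading 0.060. I'll step down around the relay with a force guard to measure this.

Run:
```python
from h import *
arm.set_gripper(.07)
f0=np.array(arm.read_force()); z=.02
arm.move_linear([.3932,.2357,z],vel=.1)
while z>-.03:
    f=np.array(arm.read_force())-f0; print(round(z,4),round(arm.read_eef_pos()[2],4),f.round(1))
    if np.abs(f[2])>4: break
    z-=.004
    try: arm.move_linear([.3932,.2357,z],vel=.05)
    except arm.MotionError as e: print(e); break
s=cap("scene"); c=cap("wrist")
cv2.imwrite("pics/w6.png",np.hstack([c["image"][100:400,100:460],cv2.resize(s["image"][180:280,320:440],(360,300))])[:,:,::-1])
```

```text
0.02 0.02 [-0.2  0.1 -0.4]
0.016 0.0163 [ 0.7 -0.5  0.6]
0.012 0.0118 [ 0.5 -1.   0.7]
0.008 0.0077 [ 0.6  0.1 -0.7]
0.004 0.0037 [-1.1 -0.2  0.2]
0.0 -0.0003 [ 0.2 -0.8  0.4]
-0.004 -0.0043 [-0.1 -0.6 -0.7]
-0.008 -0.0083 [-0.2  0.9 -0.5]
-0.012 -0.0123 [-0.1  0.1 -0.3]
-0.016 -0.0163 [ 0.  -1.7 -0.1]
-0.02 -0.0203 [ 0.4 -0.6 -1. ]
-0.024 -0.0243 [-0.7 -0.4 -0.6]
-0.028 -0.026 [-5.5 -4.7 27.9]
```

View pics/w6.png

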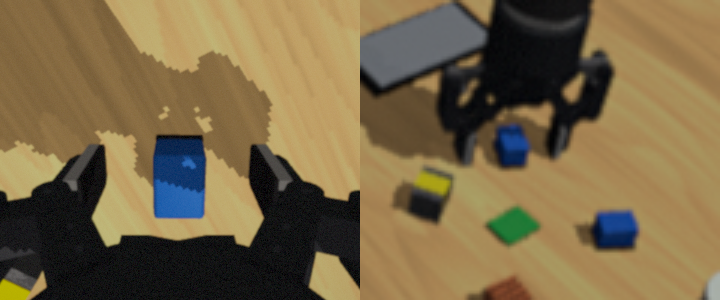

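Bench contact came at TCP z ≈ -0.0255 with the fingers 70 mm open, and the pads straddle the relay centrally. So the real tips are about 32 mm short of the stated position along the tool. I'll apply that offset in the helpers.

```bash
cat >> h.py <<'E'
D=.032   # real tool is this much shorter than stated: command z lower by D when pointing down
def pick(n,zt=.022-D,hov=.10):
    col,z,x,y,a=PARTS[n]; xy=np.array([x,y])
    opts=lambda a:[a,a+np.pi,a-np.pi]+([a+np.pi/2,a-np.pi/2] if col=='copper' else [])
    arm.set_gripper(.07)
    a=near([x,y,hov],opts(a)); arm.move_to([x,y,hov],q(a))
    f=find(col,z,xy)
    if f is None: print(n,'not seen'); return False
    print(n,'seen',f[0].round(4),f[1],round(f[2],2))
    if np.hypot(*(f[0]-xy))>.012:
        xy=f[0]; a=near([*xy,hov],opts(f[2])); arm.move_to([*xy,hov],q(a)); f=find(col,z,xy) or f; print('again',f[0].round(4),f[1],round(f[2],2))
    xy=f[0]; k=np.pi/2 if col=='copper' else np.pi
    a=a+(f[2]-a+k/2)%k-k/2
    arm.move_linear([*xy,hov-.02],q(a)); arm.move_linear([*xy,zt],vel=.15)
    arm.set_gripper(0.,30); w=arm.read_width()
    arm.move_linear([*xy,.12],vel=.2); w2=arm.read_width()
    print(n,'width',round(w,4),round(w2,4),'t',round(arm.read_clock(),1)); return w2>.015
def place(sx,sy):
    c,s=np.cos(TYAW),np.sin(TYAW); p=TRAY+[c*sx-s*sy,s*sx+c*sy]
    a=near([*p,.12],[TYAW+np.pi/2,TYAW-np.pi/2])
    arm.move_to([*p,.12],q(a)); arm.move_linear([*p,.033-D],vel=.15)
    w=arm.read_width(); arm.set_gripper(w+.016); arm.move_linear([*p,.11],vel=.2)
    print('placed',round(arm.read_clock(),1))
E
python3 - <<'E'
from h import *
z=-.010
arm.move_linear([.3932,.2357,z],vel=.05); arm.set_gripper(0.,30); print(arm.read_width(),arm.read_force())
arm.move_linear([.3932,.2357,.12],vel=.2); w=arm.read_width(); print(w,arm.read_clock())
if w>.015: place(.005,.038)
if pick('trA'): place(.005,0)
arm.move_linear([.5,.2,.15])
t=cap("top"); cv2.imwrite("pics/t2.png",t["image"][140:320,120:400].repeat(2,0).repeat(2,1)[:,:,::-1])
E
```

```text
0.021527354397388676 [ 1.12586277  0.06498368 -0.57867766]
0.02089534651809124 16.0417
placed 19.0
trA seen [0.489  0.2431] [26, 18] -1.05
trA width 0.0314 0.0313 t 22.6
placed 25.5
```

View pics/t2.png

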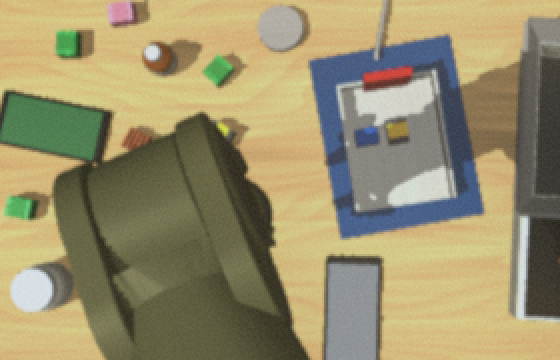

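The relay and one transformer are in the tray, at about (367,135) and (398,130) in the crop, and the tray has not moved. I'll carry on with the other four.

Run:
```python
from h import *
for n,s in (('trB',(.005,-.036)),('relayA',(-.053,.038)),('hsA',(-.053,0)),('hsB',(-.053,-.038))):
    if not pick(n): break
    place(*s)
arm.move_to([.46,.1,.2],q(-.3))
t=cap("top"); c=cap("wrist")
cv2.imwrite("pics/t3.png",np.hstack([cv2.resize(t["image"][140:320,120:400],(400,257)),cv2.resize(c["image"],(400,300))[:257]])[:,:,::-1])
np.savez("w7.npz",**c); print(arm.read_clock())
```

```text
trB seen [0.6073 0.2523] [27, 18] -0.57
trB width 0.0312 0.0314 t 30.6
placed 33.6
relayA seen [0.3925 0.3508] [32, 20] -0.51
relayA width 0.0217 0.0216 t 37.9
placed 41.1
hsA seen [0.5098 0.3559] [32, 28] 1.45
hsA width 0.0272 0.0271 t 45.0
placed 48.2
hsB seen [0.6033 0.3616] [32, 28] -0.53
hsB width 0.0271 0.0271 t 52.3
placed 55.7
56.6083
```

View pics/t3.png

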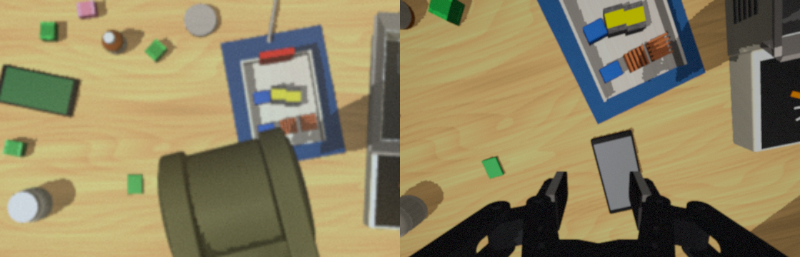

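All six parts lie in the tray: two rows at (270,97) to (300,122) in the left crop, seen in the right crop as well. The battery has not moved. Next I'll localise the handle and plan the pour by scanning IK.

```bash
cat >> h.py <<'E'
H=np.array([.597,-.236])
def pour_pose(psi,th,mo,s,zm=.16,H=H):
    """TCP pose with tray heading psi, tilt th, mouth edge at H+mo*ux, height zm; s=+-1 tool side"""
    ux=np.array([np.cos(psi),np.sin(psi),0]); uy=np.array([-ux[1],ux[0],0])
    R=Ro.from_rotvec(-th*uy); X=R.apply(ux); Z=R.apply([0,0,1.])
    m=np.array([*(H+mo*ux[:2]),zm]); grip=m+.160*X+.060*Z
    T=grip-D*Z   # commanded TCP lies D further along tool z (= -Z)
    return T.tolist(), q(psi+s*np.pi/2,-th*uy)
E
python3 - <<'E'
from h import *
p=TRAY+.078*np.array([np.cos(TYAW),np.sin(TYAW)])
arm.set_gripper(.05)
a=near([*p,.16],[TYAW+np.pi/2,TYAW-np.pi/2]); print('yaw',a)
arm.move_to([*p,.16],q(a)); c=cap("wrist","w8")
for k in blobs(c,'red',60): r=rect(c,k,.091); print(k[:,0].mean(0),r, r[0]-p)
for s in (1,-1):
  for psi in np.arange(-180,180,15):
    ok=[]
    for mo in (.0,.025):
      S=[arm.solve_ik(*pour_pose(np.radians(psi),np.radians(t),mo,s)) for t in (0,20,40,60)]
      ok.append(sum(x is not None for x in S))
    if max(ok)>=3: print(s,psi,ok,[np.round(x,2).tolist() for x in S if x is not None])
E
```

```text
yaw -1.4207963267948966
[283.10526316 207.32057416] (array([0.66872516, 0.02949007]), [66, 11], -1.4335806369781494) [-0.00389899 -0.0031661 ]
1 -180 [3, 3] [[-0.52, 0.09, -0.38, 1.1, 0.0, -2.09], [-0.4, 0.39, 0.06, 1.57, -0.14, -1.95], [-0.33, 0.78, 0.61, 2.07, -0.21, -1.83]]
1 -165 [3, 3] [[-0.6, 0.15, -0.31, 1.11, 0.0, -2.43], [-0.42, 0.39, 0.07, 1.52, -0.22, -2.22], [-0.3, 0.74, 0.54, 2.0, -0.35, -2.02]]
1 -150 [3, 3] [[-0.64, 0.22, -0.22, 1.12, 0.0, -2.74], [-0.44, 0.39, 0.07, 1.46, -0.28, -2.5], [-0.27, 0.67, 0.45, 1.88, -0.48, -2.23]]
1 -135 [3, 3] [[-0.67, 0.31, -0.11, 1.15, 0.0, -3.02], [-0.44, 0.39, 0.07, 1.38, -0.33, -2.78], [-0.25, 0.59, 0.33, 1.71, -0.59, -2.48]]
1 -120 [4, 4] [[-0.67, 0.4, 0.02, 1.19, 0.0, 3.0], [-0.45, 0.39, 0.07, 1.28, -0.35, -3.06], [-0.23, 0.5, 0.2, 1.5, -0.66, -2.77], [-0.06, 0.74, 0.39, 1.88, -0.89, -2.36]]
1 -105 [4, 4] [[-0.65, 0.49, 0.16, 1.24, 0.0, 2.76], [-0.45, 0.39, 0.07, 1.19, -0.34, 2.94], [-0.23, 0.4, 0.05, 1.25, -0.7, -3.1], [-0.03, 0.55, 0.11, 1.51, -1.0, -2.71]]
1 -90 [4, 4] [[-0.61, 0.58, 0.3, 1.29, 0.0, 2.53], [-0.44, 0.39, 0.07, 1.
[... 5869 characters left out ...]
6, 2.52], [-0.65, 0.88, 0.63, 2.13, 0.76, 2.15]]
-1 105 [3, 3] [[-0.1, 0.24, -0.21, 1.13, 0.0, 2.78], [-0.32, 0.39, 0.07, 1.45, 0.29, 2.54], [-0.49, 0.67, 0.44, 1.86, 0.49, 2.26]]
-1 120 [3, 3] [[-0.15, 0.16, -0.3, 1.11, 0.0, 2.47], [-0.33, 0.39, 0.07, 1.51, 0.23, 2.26], [-0.46, 0.73, 0.53, 1.98, 0.36, 2.04]]
-1 135 [3, 3] [[-0.22, 0.1, -0.37, 1.1, 0.0, 2.13], [-0.35, 0.39, 0.06, 1.56, 0.15, 1.99], [-0.43, 0.77, 0.6, 2.07, 0.23, 1.85]]
-1 150 [2, 3] [[-0.32, 0.06, -0.41, 1.1, 0.0, 1.78], [-0.37, 0.39, 0.06, 1.59, 0.05, 1.72], [-0.4, 0.8, 0.64, 2.11, 0.08, 1.67]]
-1 165 [2, 3] [[-0.42, 0.06, -0.41, 1.1, 0.0, 1.41], [-0.39, 0.39, 0.06, 1.59, -0.04, 1.45], [-0.36, 0.8, 0.65, 2.11, -0.06, 1.49]]
```

View pics/w8.png

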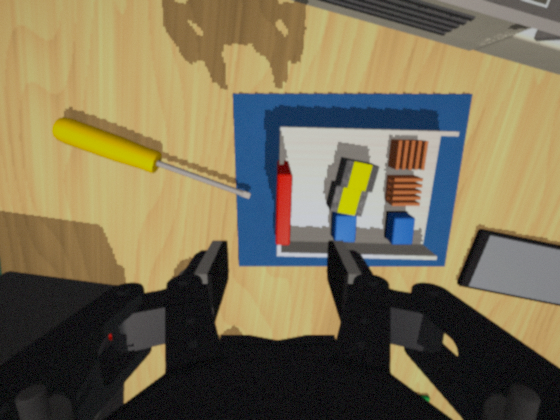

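The handle is at (284,205) in the wrist view, measured at (0.669, 0.030), with all six parts behind it. The screwdriver tip lies low at (248,193), so the fingers pass over it. I'll grip and lift the tray now.

Run:
```python
from h import *
P=[.670,.0315]; yaw=.143
a=yaw-np.pi/2
arm.move_linear([*P,.12],q(a)); arm.move_linear([*P,.067-D],vel=.1)
arm.set_gripper(0.,110); print('w',arm.read_width(),arm.read_gripper_force())
f0=np.array(arm.read_force())
arm.move_linear([*P,.067-D+.03],vel=.06); print('w',arm.read_width(),np.array(arm.read_force())-f0,arm.read_ft_torque())
c=cap("wrist","w9")
arm.move_linear([*P,.067-D+.165],vel=.1)
print(arm.read_clock(), arm.read_eef_pos())
s=cap("scene"); cv2.imwrite("pics/s9.png",np.hstack([cv2.resize(c["image"],(400,300)),cv2.resize(s["image"][100:280,130:370],(400,300))])[:,:,::-1])
```

```text
w 0.01068502150095989 108.13656806945801
w 0.01082967887103196 [ 2.76629317 -0.25953324 -9.17798455] [ 0.02683231 -0.27357463  0.0099775 ]
61.85 [0.66950637 0.03147662 0.19910658]
```

View pics/s9.png

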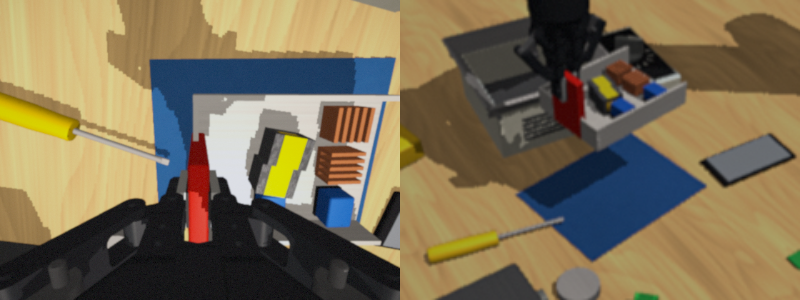

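The tray is held level with all the parts inside, at about (630,85) in the right crop. Next I'll pour.

Run:
```python
from h import *
psi=-.1
p,o=pour_pose(psi,0,.025,-1,.175)
arm.move_linear(p,o,vel=.12); print(arm.read_clock(),arm.read_width())
for th in (10,20,30,40,50,60):
    p,o=pour_pose(psi,np.radians(th),.025,-1,.165); arm.move_linear(p,o,vel=.07)
arm.hold(.7)
print(arm.read_clock(),arm.read_width(),arm.read_force())
t=cap("top"); s=cap("scene")
cv2.imwrite("pics/p1.png",np.hstack([cv2.resize(t["image"][130:330,350:550],(400,400)),cv2.resize(s["image"][60:240,120:300],(400,400))])[:,:,::-1])
```

```text
64.6083 0.010941751908060732
68.6 0.010673870931340767 [ 0.09994784 -0.71652947 -0.69472414]
```

View pics/p1.png

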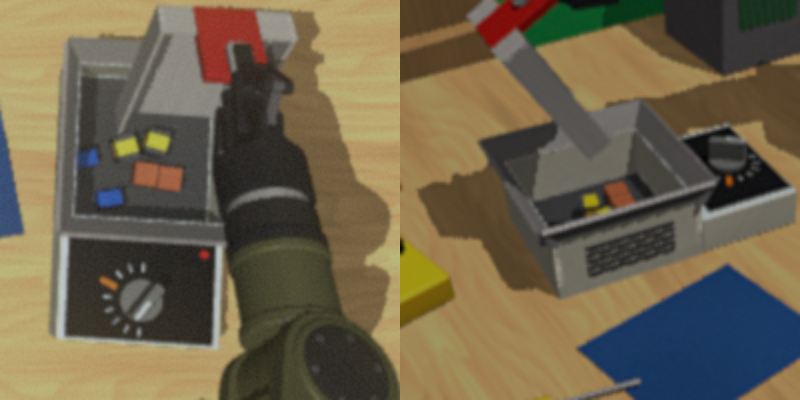

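All six parts are in the hopper: yellow at (127,147) and (157,142), copper at (145,175) and (170,178), blue at (88,158) and (110,198) in the left crop. I'll return the tray to its mat, then look at the dial.

Run:
```python
from h import *
psi=-.1
for th in (40,20,0):
    p,o=pour_pose(psi,np.radians(th),.025,-1,.175); arm.move_linear(p,o,vel=.12)
P=[.6725,.0335]; o=q(.143-np.pi/2)
arm.move_linear([*P,.20],o,vel=.15); arm.move_linear([*P,.055],vel=.1); arm.move_linear([*P,.0355],vel=.04)
print(arm.read_force(),arm.read_width()); arm.set_gripper(.05); arm.move_linear([*P,.12],vel=.15)
c0=cap("wrist"); print([rect(c0,k,.091) for k in blobs(c0,'red',60)])
d=[.409,-.21]; a=near([*d,.16],[-.1,np.pi-.1,np.pi/2,-np.pi/2]); print('a',a)
arm.move_to([*d,.16],q(a)); c=cap("wrist"); np.savez("dial.npz",**c); print(proj(c,[*d,.095]),arm.read_clock())
t=cap("top")
cv2.imwrite("pics/d1.png",np.hstack([c["image"][60:360,130:430],cv2.resize(t["image"][150:270,260:380],(300,300))])[:,:,::-1])
```

```text
[-1.33324357  0.11748653  4.31956014] 0.010896612300740887
[(array([0.67331006, 0.03578701]), [59, 11], -1.421512246131897)]
a -1.5707963267948966
[279.52196467 208.29900199] 77.8667
```

View pics/d1.png

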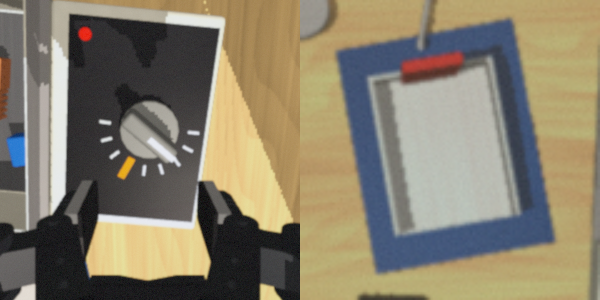

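The tray is back on its mat: the handle measures (0.673, 0.036), which puts the floor near (0.596, 0.025). In the left crop the dial's white pointer points towards (179,163) and the orange mark is at (127,167), which is clockwise from it. I'll measure the dial.

Run:
```python
from h import *
c=dict(np.load("dial.npz")); im=c["image"]; h=cv2.cvtColor(im,cv2.COLOR_RGB2HSV)
k=max(blobs(c,'orange',20),key=cv2.contourArea); om=ray(c,k[:,0].mean(0),.055)[:2]; print('orange',k[:,0].mean(0)-[130,60],om,rect(c,k,.055)[1])
m=np.zeros(h.shape[:2],np.uint8); cv2.circle(m,(280,190),36,255,-1)
g=cv2.inRange(h,(0,0,70),(180,60,255))&m
g=cv2.morphologyEx(g,cv2.MORPH_OPEN,np.ones((7,7)))
kk=max(cv2.findContours(g,0,1)[0],key=cv2.contourArea); (cx,cy),r=cv2.minEnclosingCircle(kk); print('disc px',cx-130,cy-60,r, ray(c,(cx,cy),.066))
w=cv2.inRange(h,(0,0,185),(180,50,255))&m
kw=max(cv2.findContours(w,0,1)[0],key=cv2.contourArea); print('white',len(kw),cv2.contourArea(kw),kw[:,0].mean(0)-[130,60]); R=rect(c,kw,.095); print(R)
psi=-.105
for ctr in ([.4085,-.213],ray(c,(cx,cy),.066)[:2]):
    for n,p in (('mark',om),('ptr',R[0])):
        v=p-ctr; ang=np.arctan2(v[1],v[0]); print(n,np.linalg.norm(v).round(4),'dial angle',((psi+np.pi-ang)%(2*np.pi)).round(3))
print('bar-dir angle',(psi+np.pi-R[2])%np.pi)
```

```text
Traceback (most recent call last):
ValueError: max() iterable argument is empty
```

Run:
```python
from h import *
c=dict(np.load("dial.npz")); im=c["image"]; h=cv2.cvtColor(im,cv2.COLOR_RGB2HSV)
print(h[227,257])
RNG['orange']=((8,150,120),(26,255,255))
B=[k for k in blobs(c,'orange',20) if np.hypot(*(k[:,0].mean(0)-[257,227]))<15]
k=max(B,key=cv2.contourArea); om=ray(c,k[:,0].mean(0),.055)[:2]; print('orange',k[:,0].mean(0)-[130,60],om,rect(c,k,.055)[1])
m=np.zeros(h.shape[:2],np.uint8); cv2.circle(m,(280,190),36,255,-1)
g=cv2.inRange(h,(0,0,70),(180,60,255))&m
g=cv2.morphologyEx(g,cv2.MORPH_OPEN,np.ones((7,7)))
kk=max(cv2.findContours(g,0,1)[0],key=cv2.contourArea); (cx,cy),r=cv2.minEnclosingCircle(kk); print('disc px',cx-130,cy-60,r, ray(c,(cx,cy),.066))
w=cv2.inRange(h,(0,0,185),(180,50,255))&m
kw=max(cv2.findContours(w,0,1)[0],key=cv2.contourArea); print('white',len(kw),cv2.contourArea(kw),kw[:,0].mean(0)-[130,60]); R=rect(c,kw,.095); print(R)
psi=-.105
for ctr in ([.4085,-.213],ray(c,(cx,cy),.066)[:2]):
    for n,p in (('mark',om),('ptr',R[0])):
        v=p-ctr; ang=np.arctan2(v[1],v[0]); print(n,np.linalg.norm(v).round(4),'dial angle',((psi+np.pi-ang)%(2*np.pi)).round(3))
print('bar-dir angle',(psi+np.pi-R[2])%np.pi)
```

```text
[ 21 223 234]
orange [125.71153846 167.38461538] [ 0.43097821 -0.17972786] [24, 8]
disc px 152.00543212890625 132.4252471923828 33.12378692626953 [ 0.40668603 -0.21596314  0.066     ]
white 56 223.0 [160.01785714 148.58928571]
(array([ 0.40082504, -0.20964215]), [25, 7], -0.7062526941299438)
mark 0.0402 dial angle 2.06
ptr 0.0084 dial angle 0.307
mark 0.0436 dial angle 2.056
ptr 0.0086 dial angle 0.718
bar-dir angle 0.6012526941299439
```

The measurements are consistent: pointer at about 0.60 rad, mark at about 2.01 rad, axis at about (0.409, -0.216). I'll turn the dial 1.40 rad clockwise.

```bash
cat >> h.py <<'E'
def dial_look(fn=None):
    c=cap("wrist"); h=cv2.cvtColor(c["image"],cv2.COLOR_RGB2HSV); RNG['orange']=((8,150,120),(26,255,255))
    u=proj(c,[.409,-.216,.095]); m=np.zeros(h.shape[:2],np.uint8); cv2.circle(m,tuple(u.round().astype(int).tolist()),36,255,-1)
    w=cv2.inRange(h,(0,0,185),(180,50,255))&m
    kw=max(cv2.findContours(w,0,1)[0],key=cv2.contourArea); R=rect(c,kw,.095)
    B=[rect(c,k,.055) for k in blobs(c,'orange',20)]; B=[b for b in B if np.hypot(*(b[0]-[.431,-.18]))<.02]
    print('ptr',R,'mark',B)
    if fn: cv2.imwrite(f"pics/{fn}.png",c["image"][:,:,::-1][60:360,130:430])
E
python3 - <<'E'
from h import *
C=[.409,-.216]; rot=-1.40
best=None
for a in (2.435,2.435-np.pi):
    s=arm.solve_ik([*C,.06],q(a)); e=arm.solve_ik([*C,.06],q(a+rot)); print(a,s and s[5],e and e[5])
    if s and e and max(abs(s[5]),abs(e[5]))<3.0 and (best is None or abs(s[5]+e[5])<best[0]): best=(abs(s[5]+e[5]),a,s,e)
_,a,s,e=best
arm.set_gripper(.045); arm.move_to([*C,.13],q(a)); arm.move_linear([*C,.060],vel=.1); print(arm.read_force())
arm.set_gripper(0.,25); print('w',arm.read_width())
for i in (1,2,3,4): arm.move_linear([*C,.060],q(a+rot*i/4))
print(arm.read_joint_positions()[5],arm.read_force(),arm.read_ft_torque())
arm.set_gripper(.045); arm.move_linear([*C,.16],vel=.15)
an=near([*C,.16],[-np.pi/2,np.pi/2]); arm.move_to([*C,.16],q(an))
dial_look("d2"); print(arm.read_clock())
E
```

```text
Traceback (most recent call last):
ValueError: The truth value of an array with more than one element is ambiguous. Use a.any() or a.all()
```

Run:
```python
from h import *
C=[.409,-.216]; rot=-1.40
best=None
for a in (2.435,2.435-np.pi):
    s=arm.solve_ik([*C,.06],q(a)); e=arm.solve_ik([*C,.06],q(a+rot))
    if s is None or e is None: continue
    print(a,s[5],e[5])
    if max(abs(s[5]),abs(e[5]))<3.0 and (best is None or abs(s[5]+e[5])<best[0]): best=(abs(s[5]+e[5]),a,s,e)
_,a,s,e=best
arm.set_gripper(.045); arm.move_to([*C,.13],q(a)); arm.move_linear([*C,.060],vel=.1); print(arm.read_force())
arm.set_gripper(0.,25); print('w',arm.read_width())
for i in (1,2,3,4): arm.move_linear([*C,.060],q(a+rot*i/4))
print(arm.read_joint_positions()[5],arm.read_force(),arm.read_ft_torque())
arm.set_gripper(.045); arm.move_linear([*C,.16],vel=.15)
an=near([*C,.16],[-np.pi/2,np.pi/2]); arm.move_to([*C,.16],q(an))
dial_look("d2"); print(arm.read_clock())
```

```text
2.435 0.22070499836952528 1.6207049983695256
-0.7065926535897931 -2.920887655220268 -1.5208876552202681
[-0.0747565  -0.32521571  0.44528361]
w 0.013175882200400401
1.6201551810336199 [-3.1391758  -3.6301967   3.16508873] [-0.99441622  0.49795201 -0.02442196]
ptr (array([ 0.41588361, -0.2067205 ]), [27, 6], 1.0283199548721313) mark [(array([ 0.43077435, -0.18041339]), [24, 8], 1.0463801622390747)]
85.1667
```

View pics/d2.png

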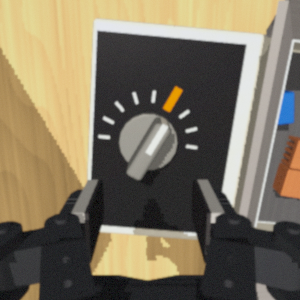

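The pointer is now in line with the orange mark: pointer yaw 1.03 against 1.05 for the mark, seen at (155,138) and (173,98). I'll do a last check of the hopper and tray and then hand in.

Run:
```python
from h import *
arm.move_to([.42,.12,.25],q(-np.pi/2)); t=cap("top")
for col,z in (('blue',.044),('yellow',.048),('copper',.042)):
    for k in blobs(t,col,8):
        p,s,a=rect(t,k,z); v=p-H
        if np.abs(v).max()<.13: print(col,v.round(3),s)
for k in blobs(t,'red',15)+blobs(t,'copper',15):
    p,s,a=rect(t,k,.091)
    if np.hypot(*(p-[.672,.034]))<.05: print('handle',p,s,a)
cv2.imwrite("pics/f1.png",t["image"][:,:,::-1]); print(arm.read_clock())
```

```text
blue [-0.062  0.047] [28, 16]
blue [-0.01   0.073] [23, 18]
yellow [0.    0.024] [21, 11]
yellow [ 0.006 -0.018] [17, 8]
copper [-0.037 -0.014] [60, 29]
handle [0.66637524 0.03882131] [58, 16] -1.424121379852295
87.2583
```

View pics/f1.png

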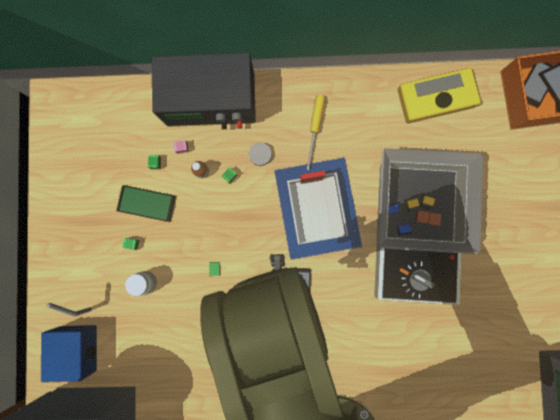

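The final view shows all six parts in the hopper around (415,215), the tray flat on its mat at (318,205), and the bystanders in place (the phone in front of the mat is hidden behind the arm here, but the arm only passed high over it). I'm handing in.

```bash
python3 -c "
from h import *
print(arm.job_done(),arm.read_clock())"
```

```text
the job is handed in; nothing more can be done
the job is handed in; nothing more can be done
```

I handed the job in at about 87 s of the 208 s allowed: all six parts are in the hopper, the tray is flat on its mat about 5–10 mm from the centre, and the dial pointer reads within about 0.03 rad of the orange mark; the interface did not report the verdict.

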